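# Hook the strainer basket out of the tall pot

## Robot

A 6-joint arm with a two-finger parallel gripper is mounted at the origin on the work surface. World frame = base frame: x ahead of the robot, y to its left, z up, the work surface at z = 0. Lengths are in mm, angles in rad, forces in N, time in s.
With the tool pointing down it reaches from about 325 to 875 mm from the base axis. Payload 4.4 kg.
Tool frame: the origin (TCP) lies on the centre line of the jaws, within the pads' length; the fingertips stand ahead of it and the grasp point (between the pads) lies 6 mm ahead of it (ctrl.tcp_to_tips is the z of the fingertips in the tool frame, in mm); z points along the fingers, y is the line along which they close (so a half turn about z gives the same grasp; the last joint's range is limited). The gripper opens to 85 mm and grips with 20 to 120 N. Pads are 22 mm wide; open, the fingers measure 114 mm over their backs; the gripper's body (76 mm by 85 mm) begins 54 mm behind the grasp point. The pads swing forward as they close: fully open they stand 13 mm farther back than shut.
Start: joints at [-1.337, 0.207, 1.542, -0, 1.393, -0.15], TCP at [215.828, -532.959, 256.282] pointing down, gripper open.
Joint ranges: [-2.73, 2.73], [-0.86, 2.22], [0.23, 2.46], [-1.11, 4.25], [0.08, 2.63], [-2.82, 2.82]. Speed limits (rad/s): [2.79, 2.79, 3.14, 3.14, 3.14, 3.14].

## Interface

Orientations are given as a 3x3 rotation matrix whose columns are the frame's x, y, z axes.
In Python, from plant import ctrl, sensors, optics gives the robot as it stands. Calls block until the motion is done:
- ctrl.move_ptp(position, orientation): joint-space move of the TCP to a pose.
- ctrl.move_l(position, rot=None, vel=150, threshold=None): straight line of the TCP; rot=None keeps the orientation; vel is the mean speed in mm/s. With threshold (N) it stops when the force on the tool has changed by that much, and returns True; else False.
- ctrl.set_joints(angles): joint-space move.
- ctrl.gripper_to(opening, force=None): finger opening in mm; force is the grip in N (None keeps the last); returns when the fingers have stopped.
- ctrl.hold(seconds).
- ctrl.solve_ik(position, orientation): joint angles nearest the present ones, or None.
- sensors.read_state(): the state.
- optics.grab_frame(name): name is "side" or "top"; returns (picture, depth): 400x640x3 uint8, red, green, blue; 400x640 float32, mm along the optical axis (not along the pixel's ray), 0 where there is no reading.
- optics.camera_params(name): a dict with "mtx" (3x3 intrinsics, pixels), "R" (3x3) and "t" (3): a world point X has camera coordinates R X + t. Camera axes: x right, y down, z forward; pixel columns grow to the right and rows downward; lengths in mm; the calibration is good to about 2 mm. A picture is of the moment at which its call begins. camera_params takes no time and is no camera call.
A pose or a line that the arm cannot do raises ctrl.MotionError and nothing moves.
- ctrl.finish_job(): hands the job in; it is judged then, once.
The state is a dict: "t": time; "q": joint angles; "qvel": joint speeds; "tau": joint torques, N m; "eef_pos": TCP position; "eef_rot": TCP orientation; "force": force on the tool from outside, world axes, zero at the start; "wrist_torque": the same for the moment, N m; "grip_width": finger opening in mm; "grasp_force": force on a finger pad.
Only numpy, scipy, OpenCV 4.12 (cv2) and the standard library are available. Lean on these libraries where they do the work, as an engineer would, in place of code of your own. Each camera call takes 0.05 s, during which the arm holds its last target. There are 200 camera calls.

## Task

Take the hook rod from its fork stand and use it to fish the strainer basket out of the tall pot by its red bail, then set the basket upright in the blue drain tray without dropping it and unhook it. Hang the rod back in its fork stand. Only the hook may touch the basket, not the hand, and the bottles, cans, jar and mug must be left where they are.

Things in the scene. Friction and masses are not known exactly. Their poses are not given: they have to be found in the camera images.
- pot: Tall round steel pot, fixed, 150 mm high, mouth 92 mm across inside, 102 mm outside, rubber foot 128 mm across. Origin: centre of its underside, z up. A ring ledge inside (top 52 mm above the origin) carries the basket. Two wire handles stand out to 69 mm along its own +-y, 100 mm up.
- basket: Open-topped strainer basket of steel slats, loose, 0.15 to 0.35 kg, hanging on the pot's ledge by its yellow rim (83 mm across, 40 to 45 mm above its origin). Origin: centre of its underside (55 mm across), z up. Lifted by the peak of its red bail it hangs upright below it.
- bail_hinge (a point): Midpoint of the bail's hinge line, which runs along the basket's y (this frame is the basket's), 50 mm above its underside. The red bail, 5 mm wire, is an arch from y = +-34 mm to a peak 40 mm from the hinge. It swings freely and flops to a stop 0.6 rad off upright, to +x or -x (peak 23 mm aside, 33 mm above the hinge): which side is not given; look or feel for it.
- rod_grip (a point): Hook rod, loose, 90 g: this point is the centre of its black square handle (18 x 18 mm, 50 mm tall, sides along its x and y), z up along the rod. Under the handle a round collar, 32 mm across, 6 mm thick, its underside 31 mm below this point; then a steel rod 7 mm thick down to the hook.
- rod_hook (a point): Lowest point of the hook rod on the rod's axis, 110 mm below the handle centre, same axes. The J hook of 6 mm bar goes out from here to +x: its inside floor is 6 mm above this point, its upturned tip is centred 22 mm from the axis and ends 19 mm above this point; clear gap between rod and tip 15.5 mm.
- stand: Fork stand, fixed, origin on the table under the rod's seat, z up. Two green prongs along its x, top 110 mm up, 8 mm thick; the slot between (14 mm wide, centred on y = 0) runs from its open end x = -30 mm to x = +15 mm. The rod hangs upright with its collar on the prongs near x = y = 0; nothing stands above them. Foot plate 10 mm thick, x -45 to 65 mm, 90 mm wide; post x 40 to 60 mm.
- tray: Blue drain tray, fixed, 160 x 160 mm, wall 13 mm high and 4 mm thick, floor top 4 mm above its origin. Origin: centre of its underside, z up.
- can_a: Bystander: low blue-labelled can, 80 mm across, 45 mm tall, loose. Origin: centre of its underside.
- can_b: Bystander: another such can, loose. Origin: centre of its underside.
- oil0: Bystander: bottle of oil, 68 mm across, 210 mm tall, loose. Origin: centre of its underside.
- oil1: Bystander: another such bottle, loose. Origin: centre of its underside.
- jar: Bystander: jar, 70 mm across, 90 mm tall, loose. Origin: centre of its underside.
- mug: Bystander: white mug, 76 mm across, 85 mm tall, loose. Origin: centre of its underside.
Not all that is in view belongs to the job. There is more than one size of the part that bears rod_grip; the job needs the smaller. Leave any purple look-alike of the basket alone.

How it is judged:
By the outcome, as a careful person would: the job done as asked, in the order asked, and still so for the second after the job is handed in, with the robot touching nothing.
It also fails if it takes over 72 s, if anything falls off the work surface, if the arm or the gripper's body presses on something with over 40 N, if the wrist force passes 120 N, or if a joint passes its speed limit or range.

## Working session

There is one attempt and no reset: what is moved stays moved. The work goes in short steps, each a Python script; the robot and the scene stay as the last script left them, time stands still between calls to the robot, and variables do not carry over. Pictures are saved under pics/ and viewed, at most 12 in all, crops included, and the job is handed in when it is done.

```bash
ls; mkdir -p pics; python3 - <<'E'
from plant import ctrl,sensors,optics
import cv2,numpy as np
for n in("side","top"):
    p,d=optics.grab_frame(n); np.savez(f"pics/{n}0.npz",p=p,d=d,**optics.camera_params(n))
    cv2.imwrite(f"pics/{n}0.png",p[:,:,::-1]); c=optics.camera_params(n); print(n,c["mtx"],c["R"],c["t"],-c["R"].T@c["t"])
print(sensors.read_state()["t"],ctrl.tcp_to_tips)
E
```

```text
pics
side [[408.84034378   0.         324.82679844]
 [  0.         408.84034378 200.3043147 ]
 [  0.           0.           1.        ]] [[-0.99862768 -0.04800996 -0.02092365]
 [-0.01114107  0.58512877 -0.81086386]
 [ 0.05117257 -0.80951799 -0.58486067]] [ 581.0553741   102.0252415  1327.88208272] [ 513.44351024 1043.14297036  871.51237997]
top [[369.03848246   0.         324.55423042]
 [  0.         369.03848246 202.51875353]
 [  0.           0.           1.        ]] [[-1.99735252e-02 -9.99798465e-01 -2.02193913e-03]
 [-9.96652142e-01  2.00709544e-02 -7.92569480e-02]
 [ 7.92815571e-02  4.32129318e-04 -9.96852170e-01]] [  17.51382732  573.78012402 1203.82912582] [ 476.76755512    5.47377312 1245.55114919]
0.1 25.0
```

View pics/top0.png

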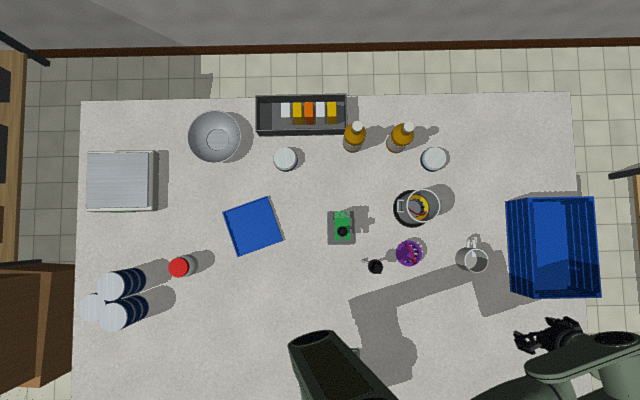

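View pics/side0.png

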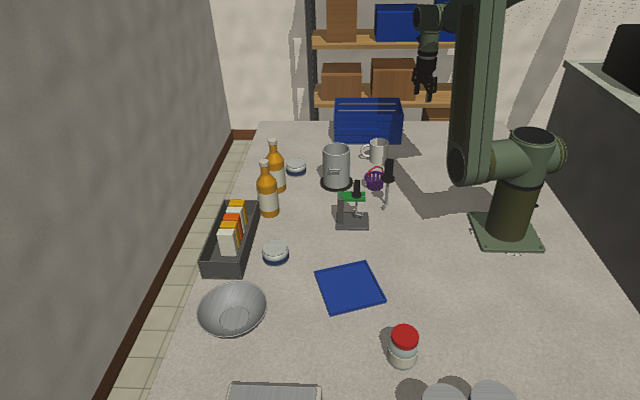

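Top view: the pot is at (415,207), the stand with a rod at (342,228), the tray at (253,226) and the purple decoy basket at (408,252). A second, lone rod has its handle at (376,267). I'll enlarge these.

```bash
python3 - <<'E'
import cv2,numpy as np
t=cv2.imread("pics/top0.png");s=cv2.imread("pics/side0.png")
a=cv2.resize(t[180:280,325:450],(500,400),interpolation=cv2.INTER_CUBIC)
b=cv2.resize(s[135:235,315:415],(0,0),fx=6,fy=6,interpolation=cv2.INTER_CUBIC)
a=cv2.resize(t[180:280,325:450],(0,0),fx=3.2,fy=3.2,interpolation=cv2.INTER_CUBIC)
b=cv2.resize(s[135:235,315:415],(0,0),fx=4,fy=4,interpolation=cv2.INTER_CUBIC)
c=np.zeros((400,800,3),np.uint8);c[:320,:400]=a;c[:,400:]=b
cv2.imwrite("pics/crop1.png",c)
E
```

```text
(no output)
```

View pics/crop1.png

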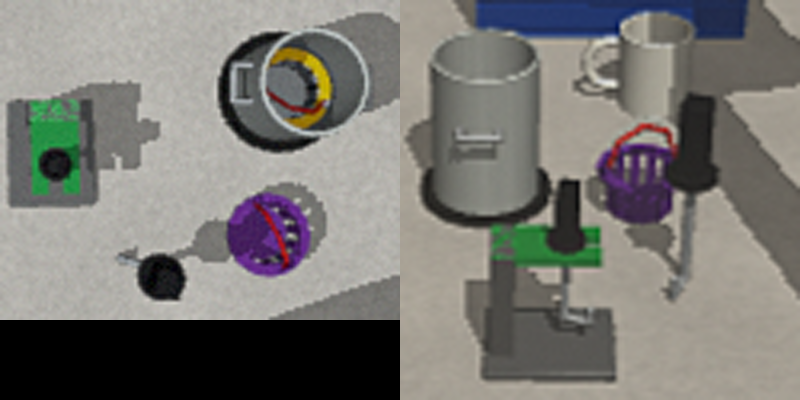

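Two rods: (343,231), slim and hanging in the green fork, and (376,267), thicker and standing loose. The fork one is the smaller and is in the fork stand, so that's the one to take. The yellow-rimmed basket in the pot at (418,205) is the target, and the purple one is the decoy. Its bail runs across the pot's mouth. Now I'll measure.

```bash
cat > h.py <<'E'
import numpy as np,cv2
def cloud(d):
    v,u=np.mgrid[0:400,0:640].astype(float); K=d["mtx"];z=d["d"].astype(float)
    P=np.stack([(u-K[0,2])/K[0,0]*z,(v-K[1,2])/K[1,1]*z,z],-1)
    X=(P-d["t"])@d["R"]; X[z==0]=np.nan; return X
def ray(d,u,v,z):
    K=d["mtx"];r=d["R"].T@np.array([(u-K[0,2])/K[0,0],(v-K[1,2])/K[1,1],1]);C=-d["R"].T@d["t"]
    return C+r*(z-C[2])/r[2]
def load(n):
    d=dict(np.load(f"pics/{n}.npz")); d["X"]=cloud(d); d["hsv"]=cv2.cvtColor(d["p"],cv2.COLOR_RGB2HSV); return d
E
python3 - <<'E'
from h import *
np.set_printoptions(precision=1,suppress=True,linewidth=150)
T=load("top0");S=load("side0")
def mask(d,lo,hi,box):
    m=cv2.inRange(d["hsv"],np.array(lo),np.array(hi))>0; k=np.zeros_like(m);k[box[1]:box[3],box[0]:box[2]]=1; return m&k
def rect(d,m,z,name):
    v,u=np.nonzero(m);P=np.array([ray(d,a,b,z)[:2] for a,b in zip(u,v)],np.float32)
    r=cv2.minAreaRect(P);print(name,len(P),r,"medz",np.nanmedian(d["X"][m][:,2]))
    return P
rect(T,mask(T,(100,120,60),(125,255,255),(215,190,290,260)),13,"tray top")
rect(S,mask(S,(100,120,60),(125,255,255),(305,255,395,320)),8,"tray side")
g=mask(T,(45,100,50),(80,255,255),(325,200,365,250));rect(T,g,110,"fork top")
g2=mask(S,(45,100,50),(80,255,255),(325,180,375,210));rect(S,g2,110,"fork side")
# foot plate by depth
X=T["X"];b=np.s_[200:250,320:365];Q=X[b].reshape(-1,3);
P=Q[(Q[:,2]>6)&(Q[:,2]<30)][:,:2].astype(np.float32);print("foot",len(P),cv2.minAreaRect(P))
# black handle
for d,bx in((T,(325,215,360,245)),(S,(345,175,370,205))):
    m=mask(d,(0,0,0),(180,255,45),bx);q=d["X"][m];v,u=np.nonzero(m)
    print("handle",len(q),np.nanmean(q,0),q[:,2].min(),q[:,2].max(),u.mean(),v.mean(),u.min(),u.max(),v.min(),v.max())
    h=q[q[:,2]>150];print(" hi",len(h),h.mean(0) if len(h) else'', h[:,2].max() if len(h) else '')
# pot rim
for d,bx in((T,(385,180,445,235)),(S,(315,135,360,195))):
    m=np.zeros((400,640),bool);m[bx[1]:bx[3],bx[0]:bx[2]]=1
    q=d["X"][m];q=q[(q[:,2]>146)&(q[:,2]<156)];c,r=cv2.minEnclosingCircle(q[:,:2].astype(np.float32));print("rim",len(q),c,r)
    q=d["X"][m];q=q[(q[:,2]>3)&(q[:,2]<20)];
    if len(q): print("foot",len(q),cv2.minEnclosingCircle(q[:,:2].astype(np.float32)))
# yellow, red
y=mask(T,(20,120,80),(35,255,255),(395,185,440,225));q=T["X"][y];print("yellow",len(q),np.nanmedian(q,0));v,u=np.nonzero(y)
W=np.array([ray(T,a,b_,57)[:2] for a,b_ in zip(u,v)],np.float32);print(cv2.minEnclosingCircle(W))
r=mask(T,(0,120,60),(10,255,255),(395,185,440,225))|mask(T,(170,120,60),(180,255,255),(395,185,440,225))
v,u=np.nonzero(r);print("red\n",np.c_[u,v,T["X"][r]])
# hook in the side view: bright pts below prongs
X=S["X"];b=np.s_[195:232,330:375];Q=X[b].reshape(-1,3);q=Q[(Q[:,2]>15)&(Q[:,2]<100)];print("hookpts\n",np.c_[q][:80])
E
```

```text
tray top 2277 ((501.8531799316406, 249.63290405273438), (158.24769592285156, 159.5653076171875), 18.67868423461914) medz 4.4167119589505734
tray side 2614 ((501.851806640625, 253.7965087890625), (160.9056396484375, 167.58863830566406), 18.828968048095703) medz 3.1581414733060957
fork top 314 ((495.37701416015625, -44.728736877441406), (46.15688705444336, 88.9118423461914), 88.84941101074219) medz 110.34130304709043
fork side 159 ((497.53802490234375, -36.92020797729492), (54.84645080566406, 85.06132507324219), 88.31311798095703) medz 108.66822538052533
foot 443 ((493.9090576171875, -53.50468444824219), (116.4948501586914, 150.38021850585938), 3.64100980758667)
handle 69 [478.3 -44.2 144.4] 111.38069011051383 170.30050742556406 342.0 231.0 338 346 227 235
 hi 39 [478.3 -44.  165.4] 170.30050742556406
handle 142 [484.3 -81.8 110.2] -0.2828379450949991 167.17102807341237 354.9507042253521 188.19718309859155 345 360 178 197
 hi 33 [479.4 -37.1 160.5] 167.17102807341237
rim 178 (550.1569213867188, -285.794189453125) 51.127960205078125
foot 719 ((554.8662719726562, -294.0428771972656), 133
[... 2194 characters left out ...]
 77.3]
 [482.9 -39.2  63.7]
 [479.4 -44.   60.2]
 [541.7 -20.5  72.7]
 [538.4 -19.3  73.7]
 [535.1 -15.7  76.4]
 [531.8 -16.4  76. ]
 [528.6 -17.1  75.4]
 [525.4 -16.3  76.1]
 [482.7 -42.2  57.3]
 [479.5 -39.6  59.3]
 [541.6 -16.4  71.8]
 [538.3 -16.8  71.5]
 [535.1 -19.3  69.7]
 [531.8 -15.5  72.6]
 [528.6 -19.1  69.9]
 [525.3 -14.8  73.2]
 [482.7 -38.2  56.2]
 [479.3 -41.3  53.9]
 [541.5 -12.5  70.7]
 [538.3 -15.6  68.3]
 [535.1 -17.3  67.1]
 [531.9 -18.6  66.2]
 [528.6 -19.5  65.5]
 [525.3 -15.5  68.6]
 [482.6 -38.5  51.8]
 [479.2 -41.3  49.8]
 [541.6 -18.   62.3]
 [538.3 -15.8  64.1]
 [535.1 -16.5  63.6]
 [531.9 -21.9  59.6]
 [528.6 -17.2  63.2]
 [525.3 -16.8  63.5]
 [482.6 -36.7  49. ]]
```

```bash
python3 - <<'E'
from h import *
from scipy.optimize import least_squares
np.set_printoptions(precision=1,suppress=True,linewidth=150)
T=load("top0");S=load("side0")
s=S["p"][:,:,::-1];t=T["p"][:,:,::-1]
c=np.zeros((480,800,3),np.uint8)
c[:480,:400]=cv2.resize(s[172:220,336:376],None,fx=10,fy=10,interpolation=cv2.INTER_NEAREST)
c[:480,400:]=cv2.resize(t[186:234,395:435],None,fx=10,fy=10,interpolation=cv2.INTER_NEAREST)
cv2.imwrite("pics/crop2.png",c)
X=S["X"]
for v in range(196,220):
  for u in range(345,372):
    p=X[v,u]
    if 20<p[2]<60 and p[0]<500: print(u,v,p,S["p"][v,u])
# rim circle by algebraic LSQ
X=T["X"];q=X[180:235,385:445].reshape(-1,3);q=q[(q[:,2]>143)&(q[:,2]<157)]
f=least_squares(lambda a:np.hypot(q[:,0]-a[0],q[:,1]-a[1])-a[2],[550,-286,48],loss="soft_l1");print("rim",f.x,len(q))
y=np.zeros((400,640),bool);y[185:225,395:440]=True
y&=cv2.inRange(T["hsv"],np.array((20,120,80)),np.array((35,255,255)))>0
q=X[y];f=least_squares(lambda a:np.hypot(q[:,0]-a[0],q[:,1]-a[1])-39,[550,-286],loss="soft_l1");print("yellow",f.x,len(q))
h=T["hsv"];r=np.zeros((400,640),bool);r[185:225,395:440]=True;r&=((h[...,0]<10)|(h[...,0]>170))&(h[...,1]>110)&(h[...,2]>50)
q=X[r]
for c0 in (f.x,(f.x+[550.2,-285.8])/2):
  g=least_squares(lambda a:(q[:,:2]-c0)@[np.cos(a[0]),np.sin(a[0])]-(q[:,2]-62)*np.tan(.6),[2.77],loss="soft_l1",f_scale=2);print("flop dir",g.x,g.cost/len(q))
g=least_squares(lambda a:(q[:,:2])@[np.cos(a[0]),np.sin(a[0])]-a[1]-(q[:,2]-62)*np.tan(.6),[2.77,-600],loss="soft_l1",f_scale=2);print("flop free",g.x,g.cost/len(q),f.x@[np.cos(g.x[0]),np.sin(g.x[0])])
# others' positions
for n,(u,v,z) in dict(oil0=(358,127,210),oil1=(407,127,210),can=(433,159,45),can2=(286,159,45),mug=(476,260,85),rod2=(376,266,150)).items(): print(n,ray(T,u,v,z))
E
```

```text
355 208 [482.7 -42.2  57.3] [104 103  99]
356 208 [479.5 -39.6  59.3] [108 110 108]
355 209 [482.7 -38.2  56.2] [127 124 118]
356 209 [479.3 -41.3  53.9] [105 107 106]
355 210 [482.6 -38.5  51.8] [93 94 91]
356 210 [479.2 -41.3  49.8] [111 114 112]
355 211 [482.6 -36.7  49. ] [98 98 95]
356 211 [479.3 -35.5  50. ] [115 116 113]
355 212 [482.4 -38.1  43.8] [97 97 95]
356 212 [479.1 -38.8  43.3] [121 122 120]
361 212 [462.4 -40.7  42.2] [78 79 75]
362 212 [459.5 -32.8  48.2] [144 147 145]
355 213 [482.2 -41.2  37.3] [101 102  99]
356 213 [478.9 -40.9  37.5] [133 135 131]
361 213 [462.6 -33.8  43.3] [71 71 69]
362 213 [459.5 -30.5  45.8] [108 109 106]
355 214 [482.2 -41.   33.1] [101 101  98]
356 214 [478.9 -38.1  35.4] [122 123 120]
357 214 [475.5 -39.7  34.3] [155 156 154]
358 214 [472.4 -35.7  37.4] [171 171 168]
359 214 [469.1 -33.9  38.9] [155 155 152]
360 214 [465.8 -34.8  38.3] [139 140 137]
361 214 [462.6 -32.6  40. ] [103 101 100]
362 214 [459.2 -33.8  39.1] [117 117 115]
357 215 [475.6 -35.2  33.5] [74 74 70]
358 215 [472.3 -34.5  34.1] [91 91 87]
359 215 [469.  -35.1  33.7] [121 122 118]
360 215 [465.6 -35.8  33.2] [142 143 141]
361 215 [462.2 -36.7  32.6] [125 125 123]
362 215 [459.1 -32.7  35.8] [119 121 117]
rim [ 550.1 -285.4   48.2] 198
yellow [ 548.5 -283. ] 142
flop dir [2.8] 4.715538653661157
flop dir [2.8] 2.7945302518354302
flop free [   2.7 -619.8] 0.7096426829158812 -615.7109801197785
oil0 [773.9 -94.1 210. ]
oil1 [ 771.  -234.2  210. ]
can [ 708.8 -353.8   45. ]
can2 [718.6 130.1  45. ]
mug [ 380.1 -461.9   85. ]
rod2 [ 373.9 -141.4  150. ]
```

View pics/crop2.png

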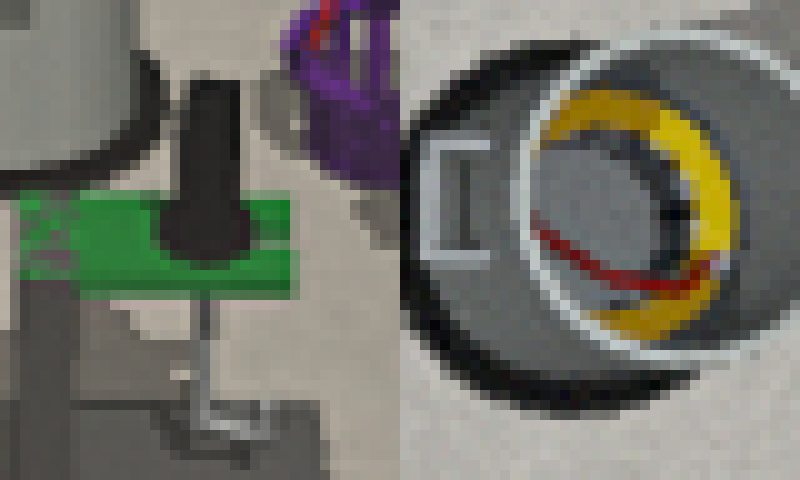

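The left crop shows the hook running from the rod foot (356,214) to its tip (362,212), so it points about -x and slightly +y, yaw ≈ 2.86. The right crop shows the bail flopped toward the image bottom, with its peak near px (417,214), so the flop direction is yaw ≈ 2.72. The hinge line passes through the pot centre (550,-285.5).

```bash
cat >> h.py <<'E'
def R(a): # rod yaw a -> tool frame (tool x = -rod x)
    a=a-np.pi; c,s=np.cos(a),np.sin(a); return np.array([[c,s,0],[s,-c,0],[0,0,-1.]])
ROD=np.array([481,-43.5]);HY=2.86;POT=np.array([550,-285.5]);FY=2.72;E=np.array([np.cos(FY),np.sin(FY)]);TRAY=np.array([502,250.]);DZ=119
def st(tag=""):
    from plant import sensors
    s=sensors.read_state();print(tag,"t%.1f"%s["t"],np.round(s["eef_pos"],1),"F",np.round(s["force"],2),"M",np.round(s["wrist_torque"],2),"w%.1f g%.1f"%(s["grip_width"],s["grasp_force"]));return s
E
python3 - <<'E'
from h import *
from plant import ctrl
for a,xy in((HY,ROD),(FY,POT),(FY,TRAY)):
    for k in (0,np.pi):
      for z in (150,380):
        print(k,z,np.round(ctrl.solve_ik([*xy,z],R(a+k)),2) if ctrl.solve_ik([*xy,z],R(a+k)) is not None else None)
ctrl.move_ptp([*ROD,235],R(HY));st()
ctrl.move_l([*ROD,150],vel=120);st()
ctrl.gripper_to(10,60);st("grip")
ctrl.move_l([*ROD,156],vel=60);st("lift")
from plant import optics
for n in("side","top"):
    p,d=optics.grab_frame(n); np.savez(f"pics/{n}1.npz",p=p,d=d,**optics.camera_params(n))
s=np.load("pics/side1.npz")["p"];cv2.imwrite("pics/crop3.png",cv2.resize(s[120:230,300:410,::-1],None,fx=5,fy=5,interpolation=cv2.INTER_NEAREST))
E
```

```text
0 150 [-0.27  0.13  1.87 -0.    1.14  1.58]
0 380 [-0.27 -0.06  1.58 -0.    1.63  1.58]
3.141592653589793 150 [-0.27  0.13  1.87 -0.    1.14 -1.56]
3.141592653589793 380 [-0.27 -0.06  1.58 -0.    1.63 -1.56]
0 150 [-0.62  0.4   1.52 -0.    1.22  1.37]
0 380 [-0.62  0.24  1.25 -0.    1.65  1.37]
3.141592653589793 150 [-0.62  0.4   1.52 -0.    1.22 -1.77]
3.141592653589793 380 [-0.62  0.24  1.25 -0.    1.65 -1.77]
0 150 [ 0.31  0.29  1.68 -0.    1.18  2.3 ]
0 380 [ 0.31  0.11  1.4  -0.    1.63  2.3 ]
3.141592653589793 150 [ 0.31  0.29  1.68 -0.    1.18 -0.84]
3.141592653589793 380 [ 0.31  0.11  1.4  -0.    1.63 -0.84]
 t2.1 [481.2 -44.1 235.1] F [ 0.24 -0.51 -0.91] M [-0.02 -0.01 -0.05] w85.3 g0.0
 t3.0 [481.7 -43.8 150.7] F [-0.36 -0.49  0.69] M [ 0.01 -0.04  0.01] w85.2 g0.0
grip t3.6 [481.3 -43.6 150.4] F [ 0.46 -0.22  1.78] M [ 0.04 -0.03 -0.03] w17.2 g58.7
lift t3.8 [481.2 -43.6 156.3] F [-0.24 -0.14 -1.13] M [-0.04 -0.03  0.05] w17.3 g58.4
```

View pics/crop3.png

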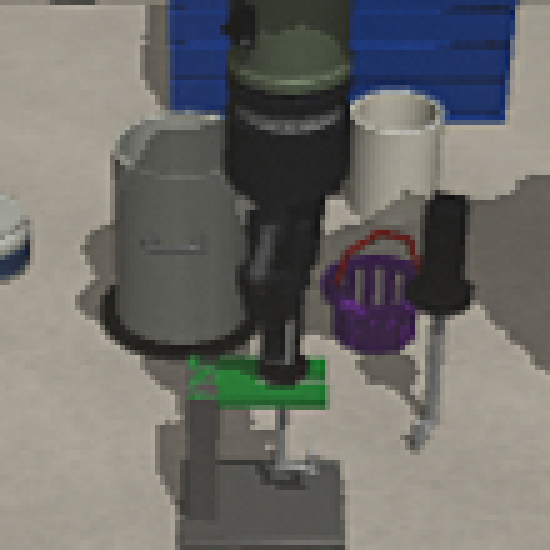

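Gripped: the width of 17.2 mm matches the handle, the rod hangs free in the slot, and the hook tip at about (363,213) still points -x. Next I slide it out and go over the pot.

```bash
python3 - <<'E'
from h import *
from plant import ctrl,optics
ctrl.move_l([*(ROD-[58,0]),156],vel=120)
ctrl.move_l([*(ROD-[58,0]),310],vel=200);st()
P=POT-10*E
ctrl.move_l([*P,310],rot=R(FY),vel=200);st()
ctrl.hold(.2);s=st()
for n in("side","top"):
    p,d=optics.grab_frame(n); np.savez(f"pics/{n}2.npz",p=p,d=d,**optics.camera_params(n))
S=load("side2");X=S["X"];m=(np.abs(X[...,0]-P[0])<50)&(np.abs(X[...,1]-P[1])<40)&(X[...,2]>160)&(X[...,2]<270)
q=X[m]
for z in range(165,270,10):
    k=q[(q[:,2]>=z)&(q[:,2]<z+10)]
    if len(k): print(z,len(k),k.mean(0),k.min(0),k.max(0))
o=np.zeros((440,800,3),np.uint8)
a=cv2.resize(S["p"][110:198,290:370,::-1],None,fx=5,fy=5,interpolation=cv2.INTER_NEAREST);b=np.load("pics/top2.npz")["p"][170:258,370:450,::-1]
o[:,:400]=a;o[:,400:]=cv2.resize(b,None,fx=5,fy=5,interpolation=cv2.INTER_NEAREST);cv2.imwrite("pics/crop4.png",o)
E
```

```text
t5.5 [422.5 -43.3 308.7] F [-1.05 -0.01 -1.64] M [-0.    0.06  0.01] w17.3 g58.4
 t7.0 [ 558.9 -289.   310. ] F [ 0.13  0.56 -0.93] M [0.04 0.04 0.01] w17.3 g58.4
 t7.2 [ 559.  -288.9  310.4] F [-0.95 -0.24 -0.56] M [0.03 0.01 0.06] w17.2 g58.4
185 9 [ 549.87774378 -280.53409782  193.56562093] [ 536.61462737 -287.04809443  190.74583099] [ 562.06122416 -275.4461084   194.97836757]
195 11 [ 550.41581147 -281.17218249  199.87677225] [ 536.62619273 -287.42242139  195.45900139] [ 561.96442377 -271.62090394  204.75239176]
205 7 [ 553.58157757 -281.66779028  209.80102819] [ 536.61226723 -286.53300835  206.47273664] [ 561.8664799  -272.58688389  214.0025002 ]
215 3 [ 559.36318581 -284.98015704  220.29663116] [ 558.04731055 -287.74873289  216.32767965] [ 561.75481877 -281.52732465  223.29791217]
225 6 [ 559.86708802 -284.51108771  229.62830976] [ 557.96568026 -288.62001796  225.98703076] [ 561.79005018 -280.09324291  234.81458549]
235 4 [ 559.7008979  -282.18300865  240.41247117] [ 557.90722683 -285.04537018  237.11846577] [ 561.58869941 -280.29269087  243.23223658]
245 6 [ 559.65371906 -283.26317197  249.49563691] [ 557.82418513 -288.31293628  247.08101214] [ 561.49281811 -277.22820922  254.06378437]
255 4 [ 559.536004   -282.09528659  259.55220661] [ 557.72312437 -285.27859362  258.06955686] [ 561.3850285  -279.91289752  261.49355121]
265 6 [ 556.3820982  -276.29070371  268.50743726] [ 547.18765184 -280.24507651  266.82123858] [ 568.04825375 -272.69407874  269.84058335]
```

View pics/crop4.png

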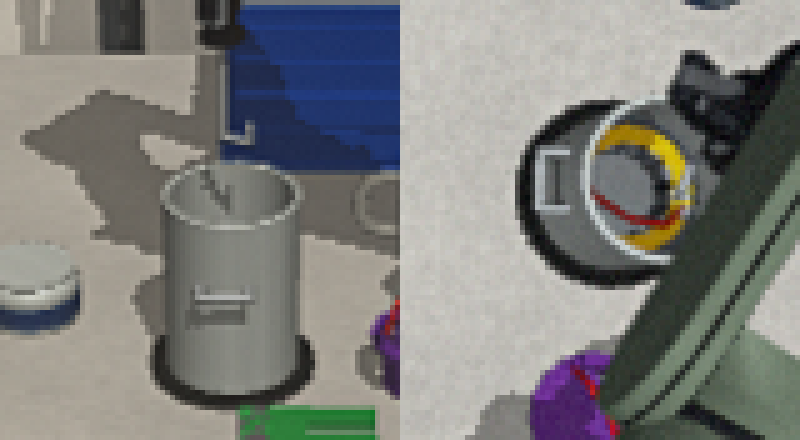

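The rod stands straight over the pot with the hook tip at (339,137), pointing toward the bail's flop side. Insert now.

```bash
python3 - <<'E'
from h import *
from plant import ctrl
S=load("side2");print(ray(S,290+231.5/5-.5,110+195.5/5-.5,150))
at=lambda d,h:[*(POT+d*E),h+DZ]
print(ctrl.move_l(at(-10,90),vel=150,threshold=8));st()
print(ctrl.move_l(at(-10,67),vel=80,threshold=6));st("down")
print(ctrl.move_l(at(12,67),vel=60,threshold=6));st("under")
ctrl.hold(.2);st()
print(ctrl.move_l(at(12,87),vel=60,threshold=6));st("up")
E
```

```text
[ 551.9617874 -278.9322054  150.       ]
False
 t8.2 [ 559.8 -290.   210.2] F [ 0.21 -0.42 -0.71] M [ 0.   -0.01 -0.01] w17.4 g58.4
False
down t8.6 [ 558.6 -289.2  184.9] F [ 0.07 -0.04 -0.22] M [-0.04 -0.    0.03] w16.9 g58.4
False
under t9.1 [ 538.9 -280.6  186.4] F [-0.41 -0.07 -1.36] M [-0.02  0.05 -0.01] w17.0 g58.4
 t9.3 [ 539.3 -280.8  186.1] F [ 0.53  0.19 -1.41] M [ 0.03  0.02 -0.  ] w17.3 g58.4
False
up t9.8 [ 539.4 -280.8  206.8] F [ 0.4   0.6  -1.17] M [ 0.04 -0.   -0.05] w17.2 g58.5
```

```bash
python3 - <<'E'
from h import *
from plant import ctrl,optics
at=lambda d,h:[*(POT+d*E),h+DZ]
print(ctrl.move_l(at(-10,92),vel=50,threshold=6));st("back")
print(ctrl.move_l(at(-10,103),vel=40,threshold=8));ctrl.hold(.3);
F=np.mean([st("up")["force"] for _ in range(1)],0)
for n in("top",):
    p,d=optics.grab_frame(n); np.savez(f"pics/{n}3.npz",p=p,d=d,**optics.camera_params(n))
T=load("top3");b=T["hsv"][185:225,395:440];m=((b[...,0]<10)|(b[...,0]>170))&(b[...,1]>110)&(b[...,2]>40)
v,u=np.nonzero(m);print("red",np.c_[u+395,v+185,T["X"][185:225,395:440][m]].round(0).tolist())
cv2.imwrite("pics/crop5.png",cv2.resize(T["p"][180:235,380:450,::-1],None,fx=8,fy=8,interpolation=cv2.INTER_NEAREST))
E
```

```text
False
back t10.4 [ 559.2 -289.6  210.8] F [-0.25  0.24 -1.13] M [ 0.03  0.07 -0.06] w17.3 g58.5
False
up t11.1 [ 559.  -289.5  221.7] F [-0.39 -0.08 -3.11] M [-0.02 -0.13 -0.  ] w17.2 g58.5
red [[409.0, 205.0, 555.0, -257.0, 99.0], [410.0, 205.0, 555.0, -260.0, 100.0], [411.0, 205.0, 555.0, -263.0, 101.0], [410.0, 206.0, 552.0, -259.0, 101.0], [411.0, 206.0, 551.0, -262.0, 104.0], [412.0, 206.0, 551.0, -264.0, 108.0], [413.0, 206.0, 551.0, -267.0, 106.0], [413.0, 207.0, 548.0, -267.0, 107.0], [414.0, 207.0, 548.0, -269.0, 111.0], [415.0, 207.0, 548.0, -273.0, 107.0], [416.0, 207.0, 548.0, -276.0, 107.0], [415.0, 208.0, 545.0, -273.0, 106.0], [416.0, 208.0, 544.0, -275.0, 111.0], [417.0, 208.0, 544.0, -278.0, 110.0], [418.0, 208.0, 544.0, -281.0, 111.0], [417.0, 209.0, 546.0, -299.0, 28.0], [418.0, 209.0, 541.0, -280.0, 115.0], [419.0, 209.0, 541.0, -283.0, 115.0], [420.0, 209.0, 541.0, -287.0, 112.0], [421.0, 209.0, 541.0, -292.0, 106.0], [422.0, 209.0, 545.0, -314.0, 35.0], [420.0, 210.0, 538.0, -287.0, 111.0], [421.0, 210.0, 538.0, -291.0, 110.0], [422.0, 210.0, 538.0, -294.0, 108.0]]
```

View pics/crop5.png

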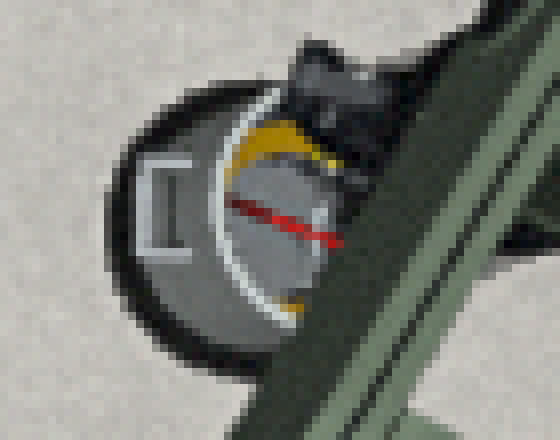

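The bail is hooked: red line px (409,205)–(422,210), upright, about 2 N carried. Its peak sits about 7 mm toward the tip side, so I'll shift to centre it and lift slowly.

```bash
python3 - <<'E'
from h import *
from plant import ctrl,optics
at=lambda d,h:[*(POT+d*E),h+DZ]
for d in (-14,-17):
    print(ctrl.move_l(at(d,103+(d==-17)*2),vel=30,threshold=6));st()
ctrl.hold(.2);st()
for h in (130,160,190):
    print(ctrl.move_l(at(-17,h),vel=70,threshold=5));s=st(h)
    print("lat along e",s["force"][:2]@E,"across",s["force"][:2]@[-E[1],E[0]])
p,d=optics.grab_frame("side");np.savez("pics/side4.npz",p=p,d=d,**optics.camera_params("side"))
cv2.imwrite("pics/crop6.png",cv2.resize(p[80:200,290:390,::-1],None,fx=5,fy=5,interpolation=cv2.INTER_NEAREST))
E
```

```text
False
 t11.5 [ 562.9 -291.4  221.9] F [ 0.22  0.64 -2.58] M [-0.04 -0.04  0.01] w17.2 g58.5
False
 t11.7 [ 565.8 -292.6  224.3] F [-0.15  0.29 -2.8 ] M [-0.07 -0.06 -0.  ] w17.7 g58.5
 t11.9 [ 565.4 -292.4  223.9] F [-0.68 -0.71 -3.37] M [ 0.07 -0.06  0.02] w17.1 g58.5
False
130 t12.4 [ 565.9 -292.7  250. ] F [-0.06 -0.18 -3.35] M [-0.04 -0.   -0.02] w17.5 g58.5
lat along e -0.022562650510960534 across 0.18812475845895069
False
160 t13.0 [ 565.7 -292.6  279.6] F [ 0.19  1.08 -3.41] M [0.06 0.01 0.06] w17.5 g58.5
lat along e 0.26790036304157416 across -1.067948673107955
False
190 t13.6 [ 565.7 -292.6  309.6] F [-0.14 -0.4  -3.78] M [-0.06 -0.06  0.05] w17.2 g58.5
lat along e -0.03671641588361648 across 0.42141358120155037
```

View pics/crop6.png

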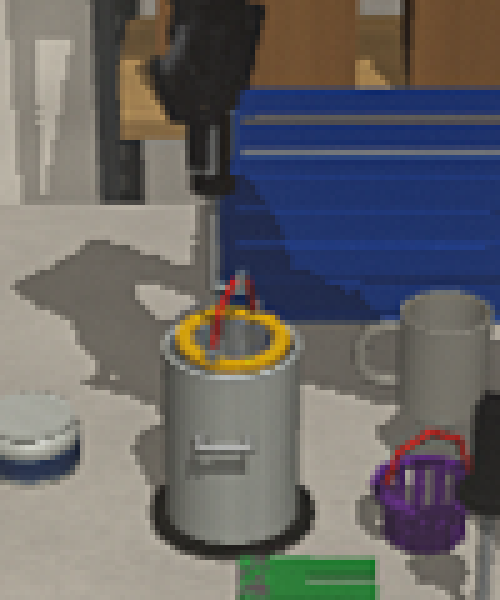

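The basket rises freely out of the mouth, with the rim at (337,148) and the bail peak at (338,135) on the hook. Carry it to the tray.

```bash
python3 - <<'E'
from h import *
from plant import ctrl,optics
at=lambda d,h:[*(POT+d*E),h+DZ]
tr=lambda d,h:[*(TRAY+d*E),h+DZ]
ctrl.move_l(at(-17,265),vel=80);st()
ctrl.move_l(tr(-16,265),vel=130);st()
ctrl.move_l(tr(-16,105),vel=100);ctrl.hold(.8);st()
p,d=optics.grab_frame("side");np.savez("pics/side5.npz",p=p,d=d,**optics.camera_params("side"))
S=load("side5");X=S["X"];h=S["hsv"];near=(abs(X[...,0]-502)<80)&(abs(X[...,1]-250)<80)
y=near&(h[...,0]>18)&(h[...,0]<36)&(h[...,1]>120);r=near&((h[...,0]<8)|(h[...,0]>172))&(h[...,1]>120)
for n,m in(("rim",y),("bail",r)):
    q=X[m];print(n,len(q),q.mean(0),q.min(0),q.max(0))
cv2.imwrite("pics/crop7.png",cv2.resize(p[180:330,290:410,::-1],None,fx=4,fy=4,interpolation=cv2.INTER_NEAREST))
E
```

```text
t14.7 [ 565.3 -292.3  383. ] F [-0.12  0.21 -2.19] M [-0.05 -0.03 -0.02] w17.2 g58.5
 t19.0 [516.6 243.2 384. ] F [ 0.43  0.93 -3.24] M [-0.06 -0.02  0.01] w17.1 g58.5
 t21.6 [516.6 243.5 224. ] F [ 0.32 -0.37 -3.74] M [ 0.   -0.02  0.01] w17.2 g58.5
rim 282 [500.25379263 256.15557085  65.26845786] [ 4.54708597e+02  1.74658582e+02 -3.12127514e-01] [540.74813267 293.29570948 107.11911125]
bail 42 [504.9753492  260.47871756  97.22853525] [486.14243207 218.19271953  31.43793661] [513.52955764 282.65927344 114.02600737]
```

View pics/crop7.png

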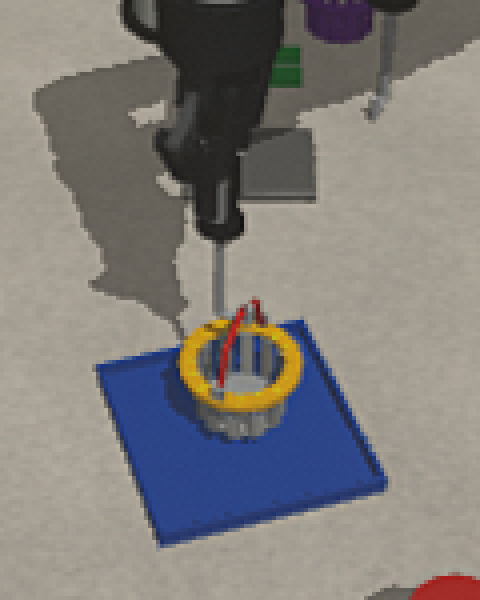

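The basket hangs upright over the tray: rim centre px (350,271), tray around it. Lower it, lean the bail over, drop the hook below it and check.

```bash
python3 - <<'E'
from h import *
from plant import ctrl,optics
tr=lambda d,h:[*(TRAY+d*E),h+DZ]
ctrl.move_l(tr(-16,90),vel=40);st()
for h in (86,82,79):
    print(ctrl.move_l(tr(-16,h),vel=20,threshold=6));ctrl.hold(.15);st(h)
print(ctrl.move_l(tr(8,73),vel=50,threshold=5));st("lean")
print(ctrl.move_l(tr(10,58),vel=40,threshold=5));ctrl.hold(.2);st("low")
p,d=optics.grab_frame("side");np.savez("pics/side6.npz",p=p,d=d,**optics.camera_params("side"))
cv2.imwrite("pics/crop8.png",cv2.resize(p[220:320,300:400,::-1],None,fx=6,fy=6,interpolation=cv2.INTER_NEAREST))
E
```

```text
t22.1 [516.4 243.4 208.5] F [ 0.39  0.09 -3.51] M [-0.01 -0.1   0.05] w17.4 g58.5
False
86 t22.6 [516.7 243.5 205.1] F [ 0.69  0.43 -2.66] M [-0.03 -0.   -0.01] w17.3 g58.5
False
82 t23.1 [516.8 243.5 201.3] F [-0.45  0.67 -1.12] M [ 0.07 -0.03  0.04] w17.5 g58.7
False
79 t23.6 [516.6 243.5 198. ] F [ 0.38  0.22 -1.26] M [0.03 0.04 0.02] w17.1 g58.7
False
lean t24.2 [494.6 253.4 192.1] F [-0.19  0.26 -0.73] M [ 0.04 -0.07 -0.03] w17.0 g58.7
False
low t25.0 [493.1 254.2 177.3] F [ 0.05 -0.04 -1.34] M [-0.01  0.01  0.05] w17.6 g58.7
```

View pics/crop8.png

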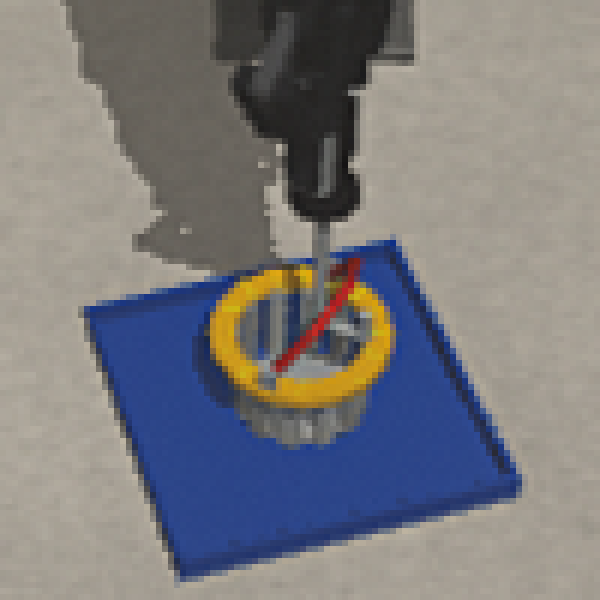

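The basket stands upright, with the bail flopped to the right (px 350,268) and the hook tip at (358,274) below the wire. Withdraw, check, and return the rod.

```bash
python3 - <<'E'
from h import *
from plant import ctrl,optics
tr=lambda d,h:[*(TRAY+d*E),h+DZ]
print(ctrl.move_l(tr(-13,58),vel=60,threshold=5));st("out")
print(ctrl.move_l(tr(-13,95),vel=60,threshold=5));st("up")
ctrl.move_l(tr(-13,191),vel=150)
Q=ROD-[58,0]
ctrl.move_l([*Q,310],rot=R(HY),vel=180);st()
ctrl.move_l([*Q,158],vel=120);ctrl.hold(.2);st()
p,d=optics.grab_frame("side");np.savez("pics/side7.npz",p=p,d=d,**optics.camera_params("side"))
cv2.imwrite("pics/crop9.png",cv2.resize(p[150:330,290:410,::-1],None,fx=3.3,fy=3.3,interpolation=cv2.INTER_NEAREST))
S=load("side7");X=S["X"];q=X[(abs(X[...,0]-Q[0])<8)&(abs(X[...,1]-Q[1])<15)&(X[...,2]>60)&(X[...,2]<105)];print(len(q),q.mean(0))
E
```

```text
False
out t25.6 [514.1 244.4 176.9] F [-0.45 -0.14 -1.28] M [ 0.01 -0.03 -0.01] w17.5 g58.7
False
up t26.3 [513.7 244.6 213.9] F [-0.73  0.95 -1.3 ] M [-0.01  0.01  0.03] w17.0 g58.7
 t28.9 [423.1 -43.1 310. ] F [ 0.02  0.9  -1.18] M [ 0.04 -0.   -0.01] w17.1 g58.7
 t30.6 [423.5 -43.6 158.6] F [-0.15  0.2  -1.02] M [-0.01 -0.    0.01] w17.7 g58.7
24 [423.22607213 -40.07982003  80.48734442]
```

View pics/crop9.png

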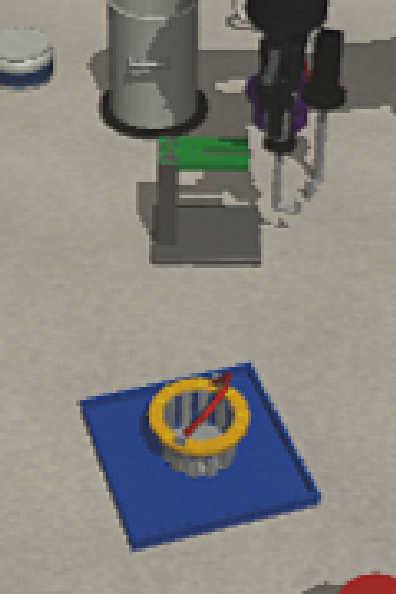

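The basket stands upright and unhooked in the tray at (350,277). The rod is in front of the slot's open end at (374,200). Hang it back.

```bash
python3 - <<'E'
from h import *
from plant import ctrl,optics
print(ctrl.move_l([*ROD,157],vel=70,threshold=5));st("in")
print(ctrl.move_l([*ROD,149.5],vel=20,threshold=4));ctrl.hold(.3);st("seat")
ctrl.gripper_to(85);st()
ctrl.move_l([*ROD,260],vel=100)
ctrl.set_joints([-1.337,0.207,1.542,0,1.393,-0.15]);ctrl.hold(.5);st()
p,d=optics.grab_frame("side");np.savez("pics/side8.npz",p=p,d=d,**optics.camera_params("side"))
q,d=optics.grab_frame("top")
o=np.zeros((480,800,3),np.uint8);o[:,:400]=cv2.resize(p[130:322,240:400,::-1],(400,480));o[:250,400:]=cv2.resize(q[90:290,200:520,::-1],(400,250));cv2.imwrite("pics/crop10.png",o)
E
```

```text
False
in t31.6 [480.5 -43.4 156.7] F [ 0.34  0.24 -0.87] M [-0.04  0.04  0.01] w16.9 g58.7
True
seat t32.2 [480.9 -43.5 150.3] F [-0.26  0.22  5.36] M [-0.01  0.04 -0.05] w17.5 g59.3
 t32.9 [480.  -43.3 149.4] F [-0.22 -0.23  0.53] M [-0.    0.04  0.03] w85.2 g0.0
 t36.7 [ 215.7 -532.9  255.8] F [ 0.06 -1.08 -0.33] M [-0.04  0.02 -0.04] w85.3 g0.0
```

View pics/crop10.png

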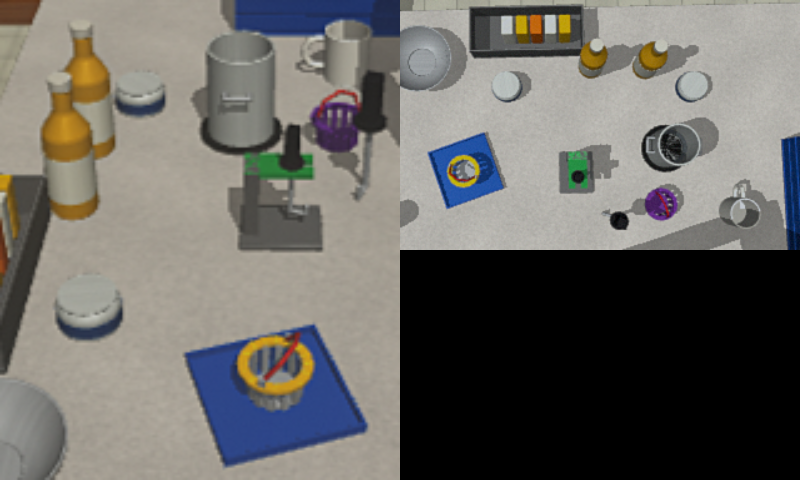

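The rod hangs in the fork (handle at crop (291,148)), the basket is upright in the tray (275,370), the pot is empty, and the bystanders are where they were. Handing in.

```bash
python3 -c "
from plant import ctrl
print(ctrl.finish_job())"
```

```text
the job is handed in; nothing more can be done
None
```

The job is handed in at about 37 s on the robot's clock: the basket stands upright and unhooked in the blue tray, the small rod hangs back in its fork stand, and the bystanders in the final picture look unmoved.

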